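# Index a shelf-pin drilling jig to its next hole and hold the lock pin home

### The arm

A 6-joint arm with a two-finger parallel gripper is mounted at the origin on the work surface. World frame = base frame: x ahead of the robot, y to its left, z up, the work surface at z = 0. Lengths are in m, angles in rad, forces in N, time in s.
With the tool pointing down it reaches from about 0.3 to 0.875 m from the base axis. Payload 6.4 kg.
Tool frame: the origin (TCP) lies at the very end of the fingers, on their centre line; the grasp point (between the pads) lies 19 mm behind it (ctrl.hold_point_z is the distance from the TCP to the grasp point, in m); y points along the fingers, x is the direction in which the jaws open and shut, and the axes are right-handed (so a half turn about y gives the same grasp; the last joint's range is limited). The gripper opens to 85 mm and grips with 20 to 120 N. Pads are 22 mm wide; open, the fingers measure 114 mm over their backs; the gripper's body (76 mm by 85 mm) begins 54 mm behind the grasp point. The pads swing forward as they close: fully open they stand 13 mm farther back than shut.
Start: joints at [-1.498, 0.181, 1.607, -0, 1.354, -0.206], TCP at [0.158, -0.553, 0.231] pointing down, gripper open.
Joint ranges: [-2.99, 2.99], [-0.89, 2.07], [0.3, 2.58], [-1.14, 4.28], [0, 2.63], [-3.12, 3.12]. Speed limits (rad/s): [2.57, 2.57, 3.01, 3.14, 3.14, 3.14].

### API

Orientations are given as a unit quaternion [w, x, y, z].
In Python, from bench import ctrl, imaging gives the robot as it stands.
- The arm moves only by the shell command python3 -m jog 'ROWS'. ROWS is JSON, a list of rows, each a list of 3 entries, a list of its own where there are three numbers: the shift along the tool's x, y, z in cm, then the turn, a rotation vector about the tool's x, y, z in rad, then the finger opening in cm, from 0 to 8.54. A call has 1 to 12 rows; each row shifts and turns the pose as measured when the row begins, along the tool's axes as they then stand; what a row does not reach is not made up. A row lasts 1/12 s, in which the tool goes at most 41.7 mm and 7.16 degrees, less where a joint would pass 70% of its speed; a pose out of reach is approached as far as the arm can. A call is refused whole if a number of a shift passes 4.17 or a number of a turn 0.125, either way. A call with a gripper value outside its range is refused whole. The fingers move at their own pace and stop on an object; the grip force is fixed at half the most. Time passes only in rows, so rows that do not move let the fingers close. It gives the time, the measured TCP pose, the force and the opening at its end, in the units of the state.
- ctrl.get_obs(): the state, without advancing time (a new reading comes with each control period).
- imaging.camera(name): name is "scene" or "top"; returns a dict with "frame" (384x512x3 uint8, red, green, blue), "depth" (384x512 float32, m along the optical axis (not along the pixel's ray), 0 where there is no reading), "K" (3x3 intrinsics, pixels), "R" (3x3) and "t" (3): a world point X has camera coordinates R X + t. Camera axes: x right, y down, z forward; pixel columns grow to the right and rows downward; lengths in m; the calibration is good to about 2 mm. A picture is of the moment at which its call begins.
- ctrl.hand_in(): hands the job in, once; it reports no verdict.
The state is a dict: "time_s": time; "q": joint angles; "dq": joint speeds; "joint_efforts": joint torques, N m; "eef_pos": TCP position; "eef_rot": TCP orientation; "wrist_force": force on the tool from outside, world axes, zero at the start; "torque": the same for the moment, N m; "opening": opening from 0.0 (shut) to 1.0 (fully open).
Only numpy, scipy, OpenCV 4.12 (cv2) and the standard library are available. Lean on these libraries where they do the work, as an engineer would, in place of code of your own. Each camera call takes 0.05 s, during which the arm holds its last target. There are 200 camera calls.

### The job

Set the drilling jig for its next hole. First push the wooden tray with the upright tab along its slide until the spring catch clicks in and the tray is home; then pull up the black knob of the lock plunger, slide the grey tube section one hole along the perforated bar, in the same direction as the tray was pushed, and let the pin drop into that hole. Finish while still holding: with the fingers on the knob, press the pin fully home against its cushion and keep it pressed down at the end; leave the other things on the bench alone.

Things in the scene. Friction and masses are not known exactly. Their poses are not given: they have to be found in the camera images.
- jig: fixed plywood board on the table, spanning x -170 to +150, y -240 to +160 mm about its origin (at table height), 18 mm thick; z up. The tray slides on its -x side, the perforated bar stands on its +x side; both slides run along its +y. A bush arm on the grey section reaches over the tray (66 to 86 mm above the table).
- tray (a joint): travel in m of the tray along the jig's +y. Starts at 0.020 to 0.050. The spring catch (a sprung ball that enters a notch in the tray's edge) engages at 0.100; the end stop follows 1.5 mm later. Friction 1.5 to 4 N; the tray stays where it is left, and needs 5 to 8 N to leave the catch.
- tab (a point): middle of the -y face of the tray's upright wooden push tab, 70 mm above the table. The tab is 64 mm wide (jig's x), 10 mm thick (y), from 32 to 85 mm above the table. Moves with the tray; push here along the jig's +y. Behind it (-y) is free space: only the board and guide rails (26 mm above the table) below.
- section (a joint): travel in m of the grey tube section (62 mm long in y, 44 wide, flat top 74 mm above the table) along the bar, in the jig's +y. 0: pin over the start hole, 0.040: over the next hole; the pin has about 1 mm play either way. Locked while the pin is in a hole. Travel -0.045 to 0.085, friction about 2 N.
- plunger (a joint): height in m of the lock plunger: 0 pin fully home, 0.004 at rest (a cushion holds it up, yet the pin locks), 0.012 pin tip level with the bar's top, 0.018 fully pulled. Spring 0.9 N per mm about the rest height: about 10 N to hold it at 0.015, about 4 N to press it home; let go, it rises back to 0.004.
- knob (a point): centre of the plunger's black round knob, 28 mm in diameter, 28 mm tall, axis upright: 107 mm above the table with the pin home, 111 mm at rest; moves with plunger and section. Below it a steel barrel, 18 mm in diameter, stands on the section's flat top. Grip it from above across its diameter.
- hole_start (a point): centre, on the bar's top face 68 mm above the table, of the hole in which the pin starts (under the grey section). The bar is fixed to the jig, 30 mm wide, with 10 mm square holes every 40 mm along the jig's y and 14 mm deep; it is mounted up to 25 mm farther along y one way or the other.
- hole_next (a point): centre, on the bar's top face, of the hole to which the pin must go: 40 mm from hole_start along the jig's +y.
- dowel_tin: open steel tin, 44 mm wide and 50 mm tall, standing on the jig board; origin at the centre of its underside; leave alone
- pencil: flat wooden carpenter's pencil, 150 x 14 x 8 mm, lying on the jig board; origin at its underside's centre; leave alone
- glue_jar: amber jar with a white cap, 60 mm wide, 95 mm tall, on the table; origin at the centre of its underside; leave alone
- screwdriver: screwdriver lying on the table; origin near its middle; leave alone
- offcut: block of hardwood, 150 x 90 x 45 mm, on the table; origin at its underside's centre; leave alone
- sanding_block: cork sanding block, 70 x 110 x 35 mm, on the table; origin at its underside's centre; leave alone
- tape_measure: grey tape measure, 34 x 68 x 60 mm, on the table; origin at its underside's centre; leave alone

How it is judged:
By the outcome, as a careful person would: the job done as asked, in the order asked, and still so for the second after the job is handed in, while the arm keeps its last pose, push and grip.
It also fails if it takes over 61 s, if anything falls off the work surface, if the arm or the gripper's body presses on something with over 40 N, if the wrist force passes 120 N, or if a joint passes its speed limit or range.

## Working session

There is one attempt and no reset: what is moved stays moved. The work goes in short steps, Python scripts to look and compute and a shell command to move; the robot and the scene stay as the last step left them, time stands still between calls to the robot, and variables do not carry over. Pictures are saved under pics/ and viewed, about 8 in all and at most 12, crops included, and the job is handed in when it is done.

```bash
ls; mkdir -p pics; python3 - <<'E'
from bench import ctrl, imaging
import cv2, numpy as np
for n in ("scene","top"):
    c=imaging.camera(n); cv2.imwrite(f"pics/{n}0.png",cv2.cvtColor(c["frame"],cv2.COLOR_RGB2BGR))
    np.savez(f"/tmp/{n}0.npz",**c); print(n,c["K"].round(1).tolist(),c["R"].round(3).tolist(),c["t"].round(3).tolist())
print(ctrl.get_obs(), ctrl.hold_point_z)
E
```

```text
pics
scene [[346.6, 0.0, 262.7], [0.0, 346.6, 188.8], [0.0, 0.0, 1.0]] [[0.691, 0.723, 0.002], [0.477, -0.454, -0.753], [-0.544, 0.521, -0.658]] [-0.413, -0.21, 1.317]
top [[444.1, 0.0, 256.9], [0.0, 444.1, 183.7], [0.0, 0.0, 1.0]] [[0.01, -1.0, 0.021], [-0.99, -0.013, -0.143], [0.143, -0.019, -0.99]] [-0.024, 0.617, 1.123]
{'time_s': 0.1, 'q': array([-1.49831500e+00,  1.81521142e-01,  1.60788699e+00,  6.36561293e-06,
        1.35383205e+00, -2.06333146e-01]), 'dq': array([-0.00200614, -0.00214261, -0.00221607, -0.00160769,  0.00099327,
        0.00046161]), 'joint_efforts': array([ 6.41494553e-04, -4.45874441e+01, -3.52238810e+01, -3.07491346e-04,
        4.14188733e-03,  2.23972683e-05]), 'eef_pos': array([ 0.15821274, -0.55228557,  0.23045383]), 'eef_rot': array([ 0.5650668 , -0.5641869 ,  0.42605321, -0.42528969]), 'wrist_force': array([ 0.19807857,  0.15859582, -0.08599545]), 'torque': array([ 0.00220476, -0.01338151,  0.01515197]), 'opening': 0.9978361648185635} 0.0187
```

View pics/scene0.png

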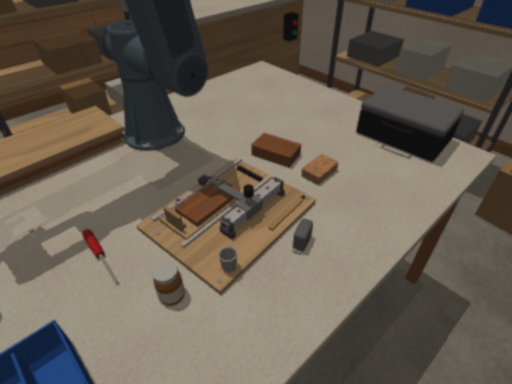

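View pics/top0.png

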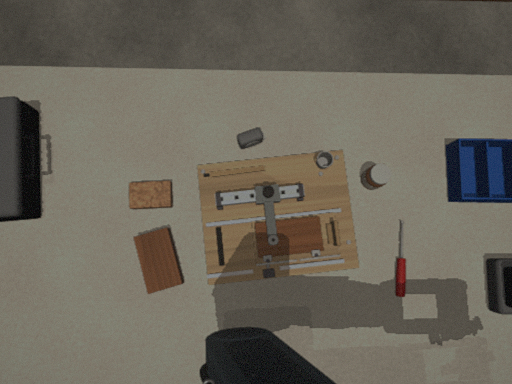

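The scene view shows the board with the tab near (172,218), the knob at (248,190) and the tin at (228,260). In the top view the board's corners are about (197,163), (345,150), (358,268) and (208,284), the knob is near (267,191) and the tab near (333,232). I'll zoom in next.

```bash
python3 - <<'E'
import cv2, numpy as np
a=cv2.imread("pics/top0.png")[145:290,190:365]; b=cv2.imread("pics/scene0.png")[150:295,130:320]
a=cv2.convertScaleAbs(cv2.resize(a,None,fx=4,fy=4,interpolation=cv2.INTER_CUBIC),alpha=1.5); b=cv2.convertScaleAbs(cv2.resize(b,None,fx=4,fy=4,interpolation=cv2.INTER_CUBIC),alpha=1.5)
cv2.imwrite("pics/ca.png",a); cv2.imwrite("pics/cb.png",b)
E
```

```text
(no output)
```

View pics/ca.png

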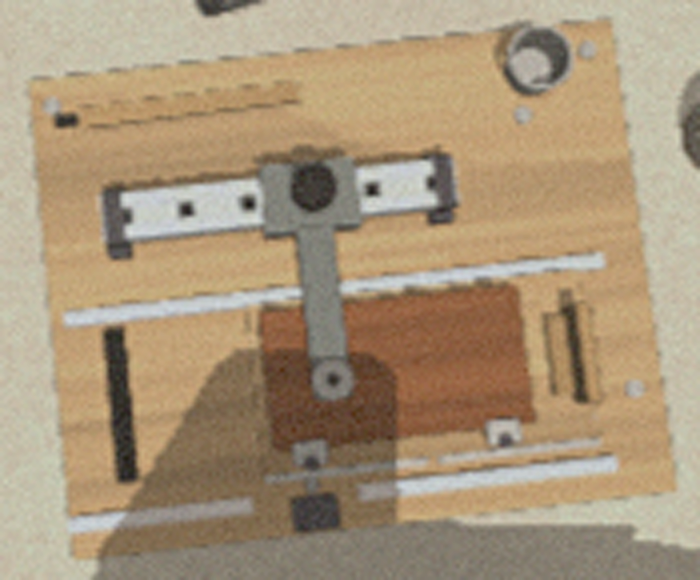

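View pics/cb.png

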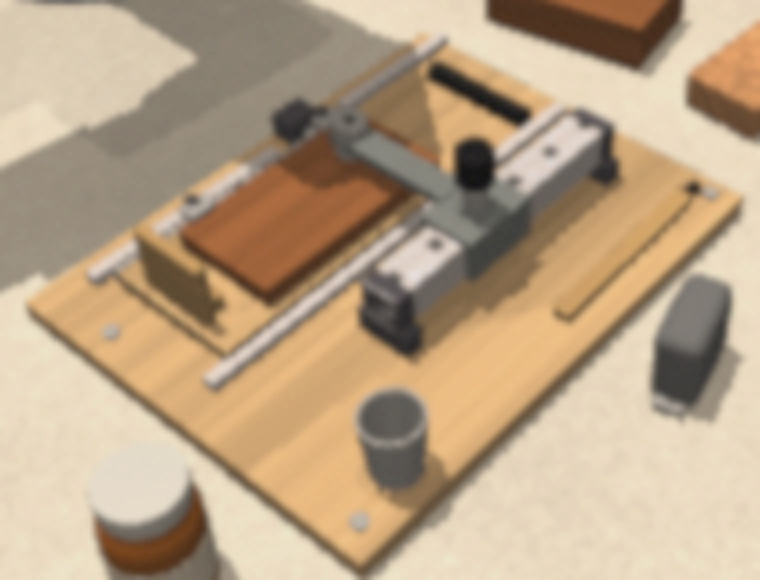

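The crops show the knob at top (268.5,191.8) and scene (248.7,190). Free bar holes are at crop (249,203) and (372,188), and the tab is at crop (575,350). The bush arm crosses the tray to crop (333,380).

```bash
cat > h.py <<'E'
import numpy as np, cv2
from scipy.spatial.transform import Rotation as Ro
def ray(c,u,v):
    d=c["R"].T@np.linalg.solve(c["K"],[u,v,1.]); return -c["R"].T@c["t"], d
def onz(c,u,v,z):
    o,d=ray(c,u,v); return o+d*(z-o[2])/d[2]
def tri(a,pa,b,pb):
    A=[];y=[];
    for c,p in((a,pa),(b,pb)):
        o,d=ray(c,*p); d/=np.linalg.norm(d); P=np.eye(3)-np.outer(d,d); A.append(P); y.append(P@o)
    X=np.linalg.solve(A[0]+A[1],y[0]+y[1]); return X,[np.linalg.norm(A[i]@X-y[i])*1e3 for i in(0,1)]
def cloud(c):
    v,u=np.mgrid[:384,:512]; z=c["depth"].astype(float)
    X=np.einsum('ij,jhw->ihw',np.linalg.inv(c["K"]),np.stack([u*z,v*z,z])).transpose(1,2,0)
    P=(X-c["t"])@c["R"]; P[z==0]=np.nan; return P
def rot(o):
    w,x,y,z=o["eef_rot"]; return Ro.from_quat([x,y,z,w]).as_matrix()
E
python3 - <<'E'
from h import *
np.set_printoptions(precision=4,suppress=True)
T=np.load("/tmp/top0.npz");S=np.load("/tmp/scene0.npz")
ca=lambda x,y:((x+.5)/4-.5+190,(y+.5)/4-.5+145); cb=lambda x,y:((x+.5)/4-.5+130,(y+.5)/4-.5+150)
cor=np.array([onz(T,*ca(*p),.018) for p in((30,80),(610,20),(675,490),(75,555))]); print(cor)
ey=(cor[0]-cor[1])+(cor[3]-cor[2]); ey/=np.linalg.norm(ey); ex=np.array([ey[1],-ey[0],0])
ex2=(cor[0]-cor[3])+(cor[1]-cor[2]); ex2/=np.linalg.norm(ex2); print("ey",ey,"ex",ex,ex2)
m=cor.mean(0); O=m-ex*(-.01)-ey*(-.04); O[2]=0; print("origin",O)
J=lambda X:np.array([(X-O)@ex,(X-O)@ey,X[2]])
# top-face hole rays and knob
for p in((186,208),(249,203),(372,188)): print("hole",J(onz(T,*ca(*p),.068)))
k=tri(T,ca(314,185),S,cb(475,148)); print("knobtop tri",k,J(k[0]))
for c,n in((T,"T"),(S,"S")):
    P=cloud(c); I=(P-O); q=np.stack([I@ex,I@ey,P[...,2]],-1); g=c["frame"].astype(int); 
    kn=(q[...,2]>.095)&(q[...,2]<.135)&(abs(q[...,0]-.05)<.1)&(abs(q[...,1])<.15)&(g.max(-1)<90)
    vv,uu=np.where(kn); print(n,"knob",kn.sum(),uu.mean(),vv.mean(),np.median(q[kn],0),q[kn].min(0),q[kn].max(0))
    tb=(q[...,2]>.05)&(q[...,2]<.1)&(q[...,0]<0)&(q[...,0]>-.15)&(q[...,1]<-.07)&(q[...,1]>-.22)
    print(n,"tab",tb.sum(),np.median(q[tb],0),np.percentile(q[tb],[2,98],axis=0))
    ar=(q[...,2]>.055)&(q[...,2]<.1)&(q[...,0]<0.01)&(q[...,0]>-.15)&(q[...,1]>-.07)&(q[...,1]<.1)
    print("arm",np.percentile(q[ar],[2,50,98],axis=0))
E
```

```text
[[ 0.6708  0.1453  0.018 ]
 [ 0.7181 -0.2484  0.018 ]
 [ 0.4028 -0.286   0.018 ]
 [ 0.3575  0.1068  0.018 ]]
ey [-0.1169  0.9931  0.    ] ex [0.9931 0.1169 0.    ] [0.9928 0.12   0.    ]
origin [ 0.5426 -0.0297  0.    ]
hole [0.0446 0.0622 0.068 ]
hole [0.0436 0.0217 0.068 ]
hole [ 0.045 -0.058  0.068]
knobtop tri (array([ 0.588 , -0.0421,  0.1263]), [np.float64(0.06239736557042466), np.float64(0.06239736557038117)]) [ 0.0436 -0.0177  0.1263]
T knob 110 267.42727272727274 191.3272727272727 [ 0.0431 -0.016   0.1238] [ 0.0307 -0.0298  0.1029] [ 0.0568 -0.0029  0.129 ]
T tab 716 [-0.0752 -0.1205  0.0522] [[-0.1217 -0.1822  0.0501]
 [-0.0273 -0.0726  0.0868]]
arm [[-0.1228 -0.0311  0.0553]
 [-0.0439 -0.0153  0.0762]
 [ 0.0077  0.0083  0.0887]]
S knob 122 248.1639344262295 190.89344262295083 [ 0.0473 -0.0229  0.1185] [ 0.0317 -0.0313  0.0969] [ 0.0557 -0.0056  0.1267]
S tab 695 [-0.0726 -0.126   0.0517] [[-0.1235 -0.1847  0.05  ]
 [-0.0303 -0.0727  0.0861]]
arm [[-0.1253 -0.0301  0.0566]
 [-0.048  -0.0207  0.0766]
 [ 0.0068  0.0012  0.0884]]
```

```bash
cat >> h.py <<'E'
ey=np.array([-.1169,.9931,0]);ex=np.array([.9931,.1169,0]);O=np.array([.5426,-.0297,0])
def J(X): I=np.asarray(X)-O; return np.stack([I@ex,I@ey,I[...,2]],-1)
def W(j): return O+ex*j[0]+ey*j[1]+np.array([0,0,j[2]])
E
python3 - <<'E'
from h import *
from bench import ctrl
np.set_printoptions(precision=4,suppress=True)
for n in("top","scene"):
    c=np.load(f"/tmp/{n}0.npz"); q=J(cloud(c))
    for lo,hi in((.06,.08),(.08,.095)):
        tb=(q[...,2]>lo)&(q[...,2]<hi)&(q[...,0]<0)&(q[...,0]>-.15)&(q[...,1]<-.05)&(q[...,1]>-.22)
        vv,uu=np.where(tb);print(n,lo,tb.sum(),uu.mean(),vv.mean(),np.percentile(q[tb],[3,50,97],axis=0).tolist())
# two-view tab: top corners in crops
T=np.load("/tmp/top0.npz");S=np.load("/tmp/scene0.npz")
o=ctrl.get_obs();R=rot(o);print(R,J(o["eef_pos"]))
print("tooly angle",np.arctan2(*(np.cross(R[:,0],-ey)[[2]]),R[:,0]@-ey))
E
```

```text
top 0.06 42 332.23809523809524 234.45238095238096 [[-0.12390165064179874, -0.17627117623610522, 0.06048694439488426], [-0.07497262252602786, -0.17420817287804985, 0.07009123145948523], [-0.04410178540509154, -0.1225323140682083, 0.0792947473468225]]
top 0.08 104 336.125 232.30769230769232 [[-0.10238545717694646, -0.1831998349822778, 0.08112170282210686], [-0.07354178104936468, -0.1782103237577778, 0.08432283935702406], [-0.04423503311985632, -0.1736668215054045, 0.08822433945592766]]
scene 0.06 83 172.9879518072289 217.02409638554218 [[-0.1048105732369759, -0.18492524215912018, 0.06074922276072548], [-0.06827238596084013, -0.18366417636559934, 0.06946172016224868], [-0.044087092694662745, -0.1763640971598174, 0.07908247892681365]]
scene 0.08 85 171.57647058823528 212.0235294117647 [[-0.10410364411234686, -0.18468774296061138, 0.0806191673867355], [-0.07363567434218865, -0.18135973787711385, 0.08458728801173977], [-0.04606195459380104, -0.17538991049505462, 0.08696660963165309]]
[[ 0.2752 -0.0001  0.9614]
 [-0.9614  0.0016  0.2752]
 [-0.0016 -1.      0.0003]] [-0.4428 -0.474   0.2305]
tooly angle -0.161640366309874
```

```bash
python3 -m jog '[[[0,0,0],[0,0.081,0],0],[[0,0,0],[0,0.081,0],0],[[-2,0,3],[0,0,0],0],[[-2,0,3],[0,0,0],0],[[-2,0,3],[0,0,0],0],[[-2,0,3],[0,0,0],0],[[-2,0,3],[0,0,0],0],[[-2,0,3],[0,0,0],0],[[-2,0,3],[0,0,0],0],[[-2,0,3],[0,0,0],0],[[-2,0,3],[0,0,0],0],[[-2,0,3],[0,0,0],0]]'
cat > st.py <<'E'
from h import *
from bench import ctrl
np.set_printoptions(precision=4,suppress=True)
o=ctrl.get_obs();R=rot(o);print("t",o["time_s"],"J",J(o["eef_pos"])*1e3,"F ex,ey,z",o["wrist_force"]@ex,o["wrist_force"]@ey,o["wrist_force"][2],"op",o["opening"])
print("yaw err",np.arctan2(np.cross(R[:,0],-ey)[2],R[:,0]@-ey),"down",R[:,1])
E
python3 st.py
```

```text
time_s: 1.1
eef_pos: [0.4392, -0.3139, 0.2254]
eef_rot: [0.524, -0.522, 0.479, -0.473]
wrist_force: [0.7, -0.2, -0.5]
opening: -0.001
t 1.1 J [-135.8604 -270.1575  225.3693] F ex,ey,z 0.6393612829739045 -0.3268029002476734 -0.4508323845976931 op -0.001208394459457592
yaw err 0.022922588562257155 down [-0.0047  0.0085 -1.    ]
```

```bash
python3 -m jog '[[[-1.8,0,3.1],[0,-0.012,0],0],[[-1.7,0,3.1],[0,-0.011,0],0],[[0,3,0],[0,0,0],0],[[0,3,0],[0,0,0],0],[[0,3,0],[0,0,0],0],[[0,3,0],[0,0,0],0],[[0,0,0],[0,0,0],0],[[0,0,0],[0,0,0],0]]'; python3 st.py
```

```text
time_s: 1.77
eef_pos: [0.5067, -0.2604, 0.1015]
eef_rot: [0.534, -0.53, 0.469, -0.464]
wrist_force: [1.4, -0.6, 0.7]
opening: -0.003
t 1.7667 J [ -62.6049 -224.9354  101.4977] F ex,ey,z 1.3735137923085132 -0.7276465830307544 0.7347750666616886 op -0.003019086557855653
yaw err -0.014350490421662386 down [-0.0015  0.0092 -1.    ]
```

```bash
python3 -m jog '[[[0.5,1.5,-0.6],[0,0.007,0],0],[[0,1.4,-0.4],[0,0.005,0],0],[[0,1,0],[0,0,0],0],[[0,0,0],[0,0,0],0]]'; python3 st.py; python3 - <<'E'
from bench import imaging
import cv2
c=imaging.camera("scene");b=c["frame"][140:300,110:330][...,::-1]
cv2.imwrite("pics/p1.png",cv2.convertScaleAbs(cv2.resize(b,None,fx=3.5,fy=3.5,interpolation=cv2.INTER_CUBIC),alpha=1.5))
E
```

```text
time_s: 2.1
eef_pos: [0.4996, -0.269, 0.0672]
eef_rot: [0.531, -0.527, 0.47, -0.469]
wrist_force: [-0.3, 0.5, 0.5]
opening: -0.004
t 2.1 J [ -70.6311 -232.6239   67.1613] F ex,ey,z -0.2021155360009158 0.5188281804082215 0.5489626164929782 op -0.004313353112063616
yaw err -0.001670428240519996 down [ 0.0034  0.0051 -1.    ]
```

View pics/p1.png

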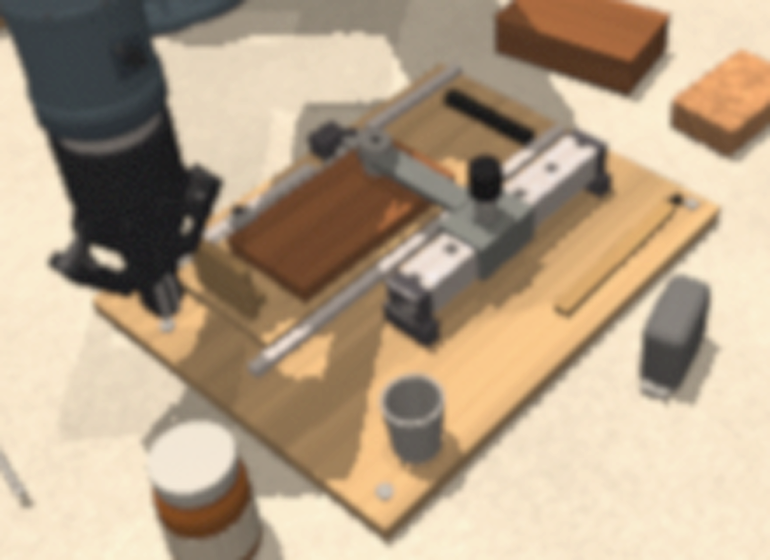

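The fingers stand just behind the tab at (165,295), clear of it at (230,280), and the path is free.

```bash
python3 -m jog '[[[0,0.7,-0.2],[0,0,0],0],[[-1,0,0],[0,0,0],0],[[-1,0,0],[0,0,0],0],[[-0.6,0,0],[0,0,0],0],[[-0.6,0,0],[0,0,0],0],[[-0.6,0,0],[0,0,0],0],[[-0.6,0,0],[0,0,0],0]]'; python3 st.py
python3 -m jog '[[[-0.6,0,0],[0,0,0],0],[[-0.6,0,0],[0,0,0],0],[[-0.6,0,0],[0,0,0],0],[[-0.6,0,0],[0,0,0],0]]'; python3 st.py
```

```text
time_s: 2.73
eef_pos: [0.4959, -0.2267, 0.0663]
eef_rot: [0.53, -0.528, 0.464, -0.474]
wrist_force: [1.1, -8.5, -6.8]
opening: -0.007
t 2.7333 J [ -69.4139 -190.1627   66.2662] F ex,ey,z 0.08081511242671449 -8.598113869545196 -6.845973452359743 op -0.006513649238548594
yaw err -0.002704642242740317 down [ 0.0122 -0.0064 -0.9999]
time_s: 3.07
eef_pos: [0.4935, -0.2069, 0.0665]
eef_rot: [-0.528, 0.531, -0.459, 0.477]
wrist_force: [1.2, -8.0, -6.0]
opening: -0.001
t 3.0667 J [ -69.4703 -170.2034   66.4636] F ex,ey,z 0.20908232062577664 -8.097099946569559 -6.0291725581305435 op -0.0014189555736740726
yaw err -0.005100752939752095 down [ 0.0157 -0.0205 -0.9997]
```

```bash
python3 -m jog '[[[-0.5,0,0],[0,0,0.007],0],[[-0.5,0,0],[0,0,0.007],0],[[-0.5,0,0],[0,0,0.007],0],[[-0.4,0,0],[0,0,0.005],0]]'; python3 st.py
python3 -m jog '[[[-0.4,0,0],[0,0,0.003],0],[[-0.4,0,0],[0,0,0.003],0],[[-0.4,0,0],[0,0,0.003],0]]'; python3 st.py
python3 -m jog '[[[-0.4,0,0],[0,0,0.003],0],[[-0.4,0,0],[0,0,0.003],0]]'; python3 st.py
```

```text
time_s: 3.4
eef_pos: [0.4917, -0.1913, 0.0664]
eef_rot: [0.532, -0.528, 0.462, -0.473]
wrist_force: [0.3, -7.5, -5.8]
opening: -0.001
t 3.4 J [ -69.4874 -154.5361   66.3777] F ex,ey,z -0.5264244086618272 -7.452095435414033 -5.8228666539036835 op -0.0009781187490247945
yaw err -0.007967482474713156 down [ 0.0158 -0.0065 -0.9999]
time_s: 3.65
eef_pos: [0.4906, -0.1823, 0.0664]
eef_rot: [0.533, -0.528, 0.461, -0.473]
wrist_force: [0.6, -7.7, -6.1]
opening: 0.003
t 3.65 J [ -69.4809 -145.4888   66.3796] F ex,ey,z -0.2957813995516455 -7.677513636610465 -6.093673307758758 op 0.003149434186818448
yaw err -0.009301294788384703 down [ 0.0173 -0.0063 -0.9998]
time_s: 3.82
eef_pos: [0.4899, -0.1763, 0.0664]
eef_rot: [0.533, -0.528, 0.461, -0.473]
wrist_force: [0.4, -7.5, -6.1]
opening: 0.003
t 3.8167 J [ -69.4783 -139.4487   66.395 ] F ex,ey,z -0.5230565142555684 -7.508891648113509 -6.142321836142279 op 0.00316058431177144
yaw err -0.010277580720199254 down [ 0.0182 -0.0063 -0.9998]
```

```bash
python3 -m jog '[[[-0.4,0,0],[0,0,0.003],0],[[-0.4,0,0],[0,0,0.003],0]]'; python3 st.py
python3 -m jog '[[[-0.4,0.1,0],[0,-0.006,0.003],0],[[-0.4,0.1,0],[0,-0.004,0.003],0]]'; python3 st.py
python3 - <<'E'
from h import *
from bench import imaging
np.set_printoptions(precision=4,suppress=True)
c=imaging.camera("scene");q=J(cloud(c))
tb=(q[...,2]>.075)&(q[...,2]<.092)&(q[...,0]<-.03)&(q[...,0]>-.12)&(q[...,1]<-.05)&(q[...,1]>-.2);print(np.percentile(q[tb],[3,50,97],axis=0))
b=c["frame"][140:300,110:330][...,::-1]
cv2.imwrite("pics/p2.png",cv2.convertScaleAbs(cv2.resize(b,None,fx=3.5,fy=3.5,interpolation=cv2.INTER_CUBIC),alpha=1.5))
E
```

```text
time_s: 3.98
eef_pos: [0.4892, -0.1703, 0.0664]
eef_rot: [0.534, -0.528, 0.46, -0.473]
wrist_force: [1.8, -8.1, -5.7]
opening: -0.002
t 3.9833 J [ -69.5001 -133.3638   66.3698] F ex,ey,z 0.8420609066526485 -8.247667932827088 -5.687711763274334 op -0.0017607547538767095
yaw err -0.0112310980742527 down [ 0.0191 -0.0061 -0.9998]
time_s: 4.15
eef_pos: [0.4891, -0.1651, 0.066]
eef_rot: [0.537, -0.531, 0.456, -0.471]
wrist_force: [-4.3, -8.1, 4.2]
opening: 0.002
t 4.15 J [ -68.9647 -128.1725   66.0039] F ex,ey,z -5.239217610500294 -7.587520631918199 4.154173929877742 op 0.0015458710084270588
yaw err -0.02291704027273689 down [ 0.021  -0.0075 -0.9998]
[[-0.0761 -0.1404  0.0753]
 [-0.0619 -0.1187  0.084 ]
 [-0.0456 -0.1061  0.0908]]
```

View pics/p2.png

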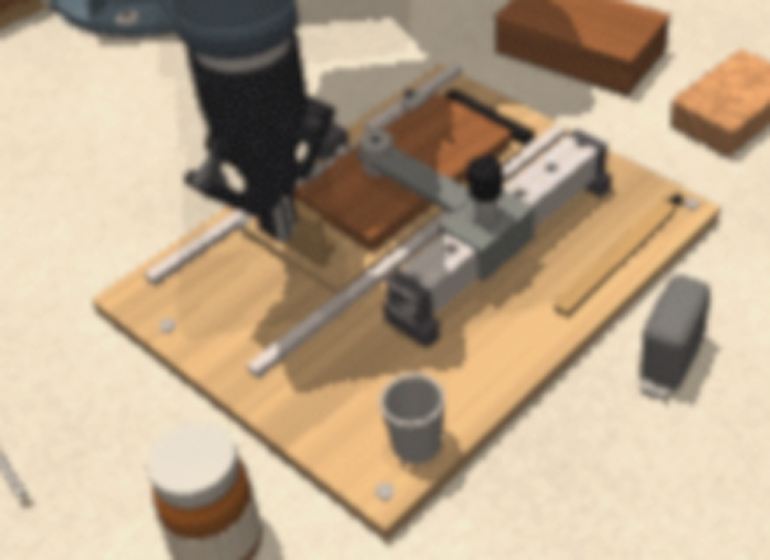

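The fingers are against the tab at (285,225), and the tray's front edge (510,130) is close to the black stop bar. It still has a few mm to go.

```bash
python3 -m jog '[[[-0.4,0,0],[0,0.008,0.003],0],[[-0.4,0,0],[0,0.008,0.003],0]]'; python3 st.py
python3 -m jog '[[[-0.4,0,0],[0,0.004,0.002],0]]'; python3 st.py
python3 -m jog '[[[-0.4,0,0],[0,0.004,0.002],0]]'; python3 st.py
```

```text
time_s: 4.37
eef_pos: [0.4881, -0.1571, 0.0664]
eef_rot: [0.534, -0.526, 0.462, -0.475]
wrist_force: [-1.4, -1.0, -1.2]
opening: 0.001
t 4.3667 J [ -69.0176 -120.1885   66.442 ] F ex,ey,z -1.492496950194195 -0.8641262327730594 -1.2339816895188915 op 0.0014526661257086297
yaw err -0.006782828815836508 down [ 0.0213 -0.0036 -0.9998]
time_s: 4.45
eef_pos: [0.4877, -0.1535, 0.0666]
eef_rot: [0.533, -0.525, 0.463, -0.476]
wrist_force: [-0.1, -22.9, -7.0]
opening: 0.0
t 4.45 J [ -68.9508 -116.5738   66.6263] F ex,ey,z -2.7880275024133945 -22.768615832414127 -6.975149203268824 op 0.00031622014141984424
yaw err -0.002658654286067725 down [ 0.0218 -0.0034 -0.9998]
time_s: 4.53
eef_pos: [0.4878, -0.1534, 0.0669]
eef_rot: [0.531, -0.526, 0.461, -0.478]
wrist_force: [-1.3, -34.3, -15.8]
opening: 0.0
t 4.5333 J [ -68.8609 -116.4341   66.9382] F ex,ey,z -5.310669727023529 -33.87493353620097 -15.769095094577752 op 0.00046020471367875734
yaw err -0.00028818626416266284 down [ 0.0234 -0.0103 -0.9997]
```

The force dropped as the catch engaged, then rose to 34 N at the end stop. I'm backing off and lifting.

```bash
python3 -m jog '[[[0.8,0,0],[0,0,0],0],[[1.5,0,0],[-0.01,0,0.004],0],[[1,-2,0],[-0.01,0,0.004],0],[[0,-3,0],[0,0,0],4],[[0,-3,0],[0,0,0],6],[[0,-2,0],[0,0,0],6],[[0,0,0],[0,0,0],6],[[0,0,0],[0,0,0],6]]'; python3 st.py
python3 - <<'E'
from h import *
from bench import imaging
np.set_printoptions(precision=4,suppress=True)
for n in("scene","top"):
    c=imaging.camera(n);q=J(cloud(c))
    tb=(q[...,2]>.065)&(q[...,2]<.095)&(q[...,0]<-.04)&(q[...,0]>-.12)&(q[...,1]<-.05)&(q[...,1]>-.14);print(n,tb.sum(),np.percentile(q[tb],[3,50,97],axis=0))
E
```

```text
time_s: 5.2
eef_pos: [0.4905, -0.1858, 0.1705]
eef_rot: [-0.528, 0.529, -0.472, 0.468]
wrist_force: [0.1, -0.3, -1.1]
opening: 0.693
t 5.2 J [ -69.9396 -148.9302  170.5089] F ex,ey,z 0.061319652791510346 -0.2589354147283561 -1.1447215968563844 op 0.6930769757760079
yaw err 0.0003137943283597796 down [-0.0049  0.0035 -1.    ]
scene 139 [[-0.1036 -0.1036  0.0659]
 [-0.0728 -0.1017  0.0815]
 [-0.0454 -0.0938  0.0868]]
top 115 [[-0.1009 -0.1022  0.0679]
 [-0.073  -0.096   0.084 ]
 [-0.0442 -0.0923  0.0878]]
```

```bash
python3 -m jog '[[[-2.5,0,2.2],[0,0,0],6],[[-2.5,0,2.2],[0,0,0],6],[[-2.5,0,2.2],[0,0,0],6],[[-2.4,0,2],[0,0,0],6],[[-1.2,0,1],[0,0,0],6],[[0,0,0],[0,0,0],6],[[0,0,0],[0,0,0],6]]'; python3 st.py
```

```text
time_s: 5.88
eef_pos: [0.57, -0.0577, 0.1577]
eef_rot: [-0.525, 0.53, -0.48, 0.462]
wrist_force: [-0.4, -1.3, -0.6]
opening: 0.708
t 5.8833 J [ 23.9085 -30.9829 157.7492] F ex,ey,z -0.5592535026319593 -1.2098291903787695 -0.5708407449370922 op 0.7080673813294938
yaw err 0.004272296270896347 down [-0.0238  0.0118 -0.9996]
```

```bash
python3 -m jog '[[[-0.6,-0.3,0.9],[0.012,-0.004,-0.008],6],[[-0.5,0,0.7],[0.01,0,-0.006],6],[[-0.1,0,0.2],[0,0,0],6],[[0,0,0],[0,0,0],6]]'; python3 st.py
```

```text
time_s: 6.22
eef_pos: [0.5854, -0.0443, 0.1579]
eef_rot: [-0.527, 0.529, -0.471, 0.469]
wrist_force: [-0.1, 0.9, 0.3]
opening: 0.701
t 6.2167 J [ 40.7848 -19.5155 157.893 ] F ex,ey,z 0.03506373323478251 0.8907177862742526 0.33534735328281406 op 0.7011855977141044
yaw err 0.0023534279270146833 down [-0.0033  0.0005 -1.    ]
```

```bash
python3 -m jog '[[[-0.1,1.5,0.2],[0,0,0],6],[[-0.1,1.5,0.1],[0,0,0],6],[[0,1.3,0],[0,0,0],6],[[0,1,0],[0,0,0],6],[[0,0.5,0],[0,0,0],6],[[0,0,0],[0,0,0],6]]'; python3 st.py; python3 - <<'E'
from bench import imaging
import cv2
c=imaging.camera("scene");b=c["frame"][140:270,160:320][...,::-1]
cv2.imwrite("pics/p3.png",cv2.convertScaleAbs(cv2.resize(b,None,fx=4.5,fy=4.5,interpolation=cv2.INTER_CUBIC),alpha=1.6))
E
```

```text
time_s: 6.72
eef_pos: [0.5891, -0.0454, 0.0998]
eef_rot: [-0.527, 0.527, -0.471, 0.472]
wrist_force: [-0.4, 0.6, 0.6]
opening: 0.702
t 6.7167 J [ 44.3477 -21.026   99.8001] F ex,ey,z -0.30842447402044154 0.6803204175049031 0.5749154119184128 op 0.702112876381567
yaw err 0.005986313606614558 down [ 0.001  -0.0017 -1.    ]
```

View pics/p3.png

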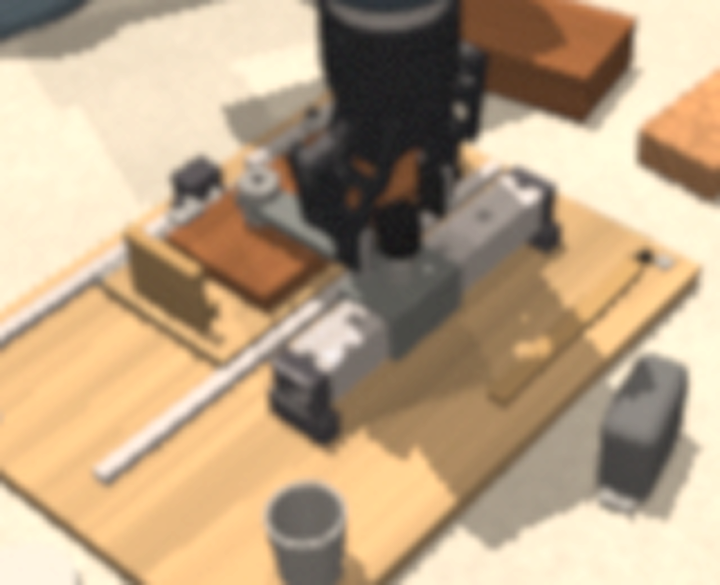

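The knob at (400,230) sits between the open fingers, and the tray is home. I'm lowering and closing.

```bash
python3 -m jog '[[[-0.2,0.4,-0.05],[0,0,0],6],[[-0.15,0.4,0],[0,0,0],6],[[0,0,0],[0,0,0],6]]'; python3 st.py
python3 -m jog '[[[0,0,0],[0,0,0],2],[[0,0,0],[0,0,0],0],[[0,0,0],[0,0,0],0],[[0,0,0],[0,0,0],0],[[0,0,0],[0,0,0],0],[[0,0,0],[0,0,0],0]]'; python3 st.py
```

```text
time_s: 7.02
eef_pos: [0.5895, -0.0425, 0.0936]
eef_rot: [0.527, -0.526, 0.47, -0.473]
wrist_force: [-0.0, 0.1, 0.4]
opening: 0.703
t 7.0167 J [ 45.1203 -18.2473  93.5797] F ex,ey,z -0.002675513913601044 0.1408825496497915 0.4103687213677221 op 0.7025110806725356
yaw err 0.006841126753677303 down [ 0.0044 -0.0026 -1.    ]
time_s: 7.52
eef_pos: [0.5901, -0.0423, 0.0948]
eef_rot: [0.528, -0.526, 0.469, -0.474]
wrist_force: [0.1, 0.7, -1.1]
opening: 0.31
t 7.5167 J [ 45.6595 -18.0732  94.8195] F ex,ey,z 0.16366231351853522 0.6790445133056429 -1.0920092985862158 op 0.3099204875771021
yaw err 0.006197769085238994 down [ 0.0058 -0.003  -1.    ]
```

```bash
python3 -m jog '[[[0,-0.4,0],[0,0,0],0],[[0,-0.4,0],[0,0,0],0],[[0,-0.3,0],[0,0,0],0],[[0,-0.2,0],[0,0,0],0]]'; python3 st.py
```

```text
time_s: 7.85
eef_pos: [0.5899, -0.0423, 0.1066]
eef_rot: [0.528, -0.526, 0.469, -0.474]
wrist_force: [4.4, -1.3, -11.1]
opening: 0.308
t 7.85 J [ 45.5018 -18.0175 106.595 ] F ex,ey,z 4.1788855782013 -1.7540365334552666 -11.097554506563478 op 0.308199487055927
yaw err 0.0064792933602314095 down [ 0.0058 -0.0027 -1.    ]
```

```bash
python3 -m jog '[[[-0.7,-0.03,0],[0,0,0],0],[[-0.7,-0.03,0],[0,0,0],0]]'; python3 st.py
python3 -m jog '[[[-0.7,0,0],[0,0,0],0],[[-0.6,0,0],[0,0,0],0]]'; python3 st.py
```

```text
time_s: 8.02
eef_pos: [0.5884, -0.0296, 0.1064]
eef_rot: [0.527, -0.526, 0.47, -0.474]
wrist_force: [4.8, -1.4, -9.6]
opening: 0.307
t 8.0167 J [ 45.4618  -5.299  106.3906] F ex,ey,z 4.559563267075587 -1.9098568852887927 -9.629331870410649 op 0.30696115644743494
yaw err 0.00802946053834765 down [ 0.0058 -0.0039 -1.    ]
time_s: 8.18
eef_pos: [0.5867, -0.0159, 0.1056]
eef_rot: [0.527, -0.526, 0.47, -0.474]
wrist_force: [3.8, -3.2, -10.2]
opening: 0.31
t 8.1833 J [ 45.3834   8.5386 105.6054] F ex,ey,z 3.430624811678821 -3.5858240431264883 -10.204856809096938 op 0.3097355599976778
yaw err 0.008322532199905648 down [ 0.0055 -0.0042 -1.    ]
```

```bash
python3 -m jog '[[[-0.6,-0.05,0],[0,0,0],0],[[-0.4,-0.05,0],[0,0,0],0],[[-0.1,0,0],[0,0,0],0]]'; python3 st.py
```

```text
time_s: 8.43
eef_pos: [0.585, -0.0022, 0.1059]
eef_rot: [0.527, -0.527, 0.469, -0.474]
wrist_force: [4.5, -1.4, -9.9]
opening: 0.305
t 8.4333 J [ 45.3041  22.3088 105.8795] F ex,ey,z 4.342837759809555 -1.872681728799114 -9.92484008264572 op 0.3045032887010057
yaw err 0.006801387865952391 down [ 0.0051 -0.0038 -1.    ]
```

```bash
python3 -m jog '[[[0,0.3,0],[0,0,0],0],[[0,0.3,0],[0,0,0],0],[[0,0.2,0],[0,0,0],0]]'; python3 st.py
python3 -m jog '[[[0,0.2,0],[0,0,0],0],[[0,0.2,0],[0,0,0],0]]'; python3 st.py
```

```text
time_s: 8.68
eef_pos: [0.585, -0.0016, 0.0985]
eef_rot: [0.527, -0.527, 0.469, -0.474]
wrist_force: [0.9, 0.1, -2.9]
opening: 0.309
t 8.6833 J [45.4075 22.9564 98.4745] F ex,ey,z 0.9375800831807705 -0.020071571496434355 -2.878828516722671 op 0.30850191364861196
yaw err 0.0058177865774229455 down [ 0.0052 -0.0041 -1.    ]
time_s: 8.85
eef_pos: [0.5851, -0.0016, 0.0951]
eef_rot: [0.527, -0.527, 0.469, -0.474]
wrist_force: [-0.9, -0.4, -0.2]
opening: 0.309
t 8.85 J [45.4697 22.8959 95.1487] F ex,ey,z -0.9566923284018528 -0.33917792464672497 -0.17391946635235148 op 0.30898020915506896
yaw err 0.006157476912181167 down [ 0.005  -0.0036 -1.    ]
```

```bash
python3 -m jog '[[[0,0.2,0],[0,0,0],0],[[0,0.2,0],[0,0,0],0],[[0,0.2,0],[0,0,0],0],[[0,0.2,0],[0,0,0],0]]'; python3 st.py
python3 -m jog '[[[0,0.2,0],[0,0,0],0],[[0,0.2,0],[0,0,0],0]]'; python3 st.py
```

```text
time_s: 9.18
eef_pos: [0.5854, -0.0018, 0.0912]
eef_rot: [0.527, -0.527, 0.469, -0.474]
wrist_force: [-11.9, 0.2, 21.6]
opening: 0.308
t 9.1833 J [45.7782 22.7382 91.1604] F ex,ey,z -11.83504614003713 1.6348850331780087 21.64683772434449 op 0.3084966557725012
yaw err 0.006051296652395078 down [ 0.0047 -0.0036 -1.    ]
time_s: 9.35
eef_pos: [0.5853, -0.0019, 0.0913]
eef_rot: [-0.527, 0.527, -0.469, 0.473]
wrist_force: [-7.7, 0.3, 14.4]
opening: 0.311
t 9.35 J [45.6855 22.6509 91.26  ] F ex,ey,z -7.588226658331157 1.1801211400909812 14.399978661359029 op 0.3114871083451094
yaw err 0.005795837795198567 down [ 0.004 -0.004 -1.   ]
```

```bash
python3 - <<'E'
from h import *
from bench import imaging
np.set_printoptions(precision=4,suppress=True)
for n in("scene","top"):
    c=imaging.camera(n);q=J(cloud(c))
    tb=(q[...,2]>.065)&(q[...,2]<.095)&(q[...,0]<-.04)&(q[...,0]>-.12)&(q[...,1]<-.05)&(q[...,1]>-.14);print(n,tb.sum(),np.percentile(q[tb],[3,50,97],axis=0))
    if n=="scene":b=c["frame"][140:270,160:320][...,::-1]
cv2.imwrite("pics/p4.png",cv2.convertScaleAbs(cv2.resize(b,None,fx=4.5,fy=4.5,interpolation=cv2.INTER_CUBIC),alpha=1.6))
E
python3 st.py
```

```text
scene 140 [[-0.1054 -0.1037  0.0666]
 [-0.0721 -0.1016  0.0815]
 [-0.0455 -0.0939  0.0868]]
top 118 [[-0.1032 -0.102   0.0695]
 [-0.0748 -0.0965  0.0839]
 [-0.0449 -0.0924  0.0881]]
t 9.45 J [45.6974 22.6778 91.2608] F ex,ey,z -7.55560495046347 1.4838817783855895 14.220701556758135 op 0.3053860381184229
yaw err 0.00578462934491421 down [ 0.004 -0.004 -1.   ]
```

View pics/p4.png

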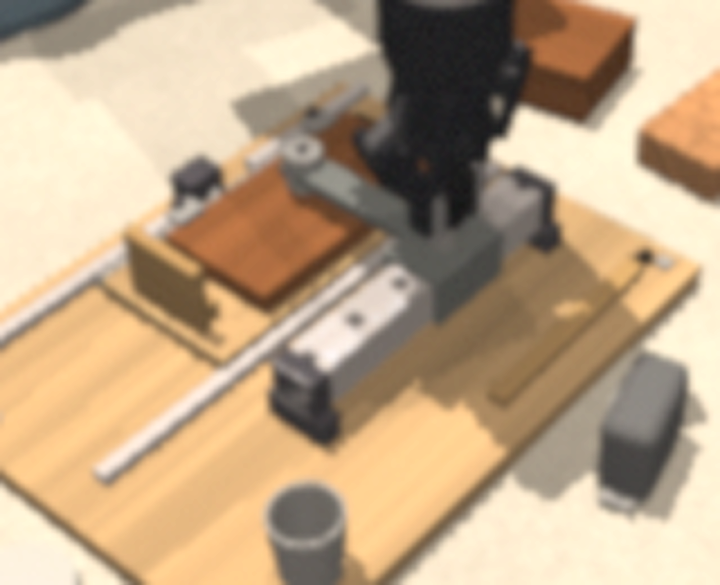

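The section has moved one hole along: the start hole is now uncovered at (400,285). The tray is unchanged, the fingers are holding the knob down, and the load is steady at 14 N. I'm handing in.

```bash
python3 -c "
from bench import ctrl
print(ctrl.hand_in())"; python3 st.py
```

```text
the job is handed in; nothing more can be done
None
the job is handed in; nothing more can be done
```

The job is done and handed in at about 9.5 s on the robot's clock, with the fingers still pressing the knob down.

- **Tray:** I pushed it by its tab about 81 mm until the push force dropped at the catch. It then rose to about 34 N at the end stop, and I backed off. The tab's position was the same in both cameras when checked again at the end.
- **Section and pin:** I pulled the knob up to about 16 mm, holding 11 N. The section then slid about 40.5 mm along the jig's +y, and the pin dropped into the next hole. The last picture shows the start hole uncovered.
- **Final press:** The knob hit a hard stop 3.9 mm below its rest height, which matches the pin being fully home. It was still pressed with a steady 14 N just before hand-in.

**What disagreed:**
- The push on the tab also pulled the tool down by about 6 N, briefly 16 N at the end stop, and I did not explain it.
- The final press carries about 7.5 N of sideways force.
- The state cannot be read after hand-in, so the last second is unchecked.

I saw nothing touched among the other things on the bench in the pictures I viewed, but I did not measure their positions.

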